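# Push a slide box through the hand-in chute flap

## Task

Push the flat white slide box along the dark steel deck and through the hanging flap of the hand-in chute, until it drops flat into the tray behind the flap; then draw the fingers back so that the flap swings shut behind it. Only push the box, sliding it along the deck: do not lift or carry it. Leave the vial and the dish on the deck, and the glassware and bottles on the bench, where they stand.

Things in the scene. Friction and masses are not known exactly. Their poses are not given: they have to be found in the camera images.
- slide_box: Closed flat slide box, white plastic with a grey seam, 96 x 64 x 22 mm (x, y, z), 0.11 to 0.22 kg, loose, flat on the deck. Origin: centre of its underside; x, its long axis, points towards the flap at the start, z up. Its middle starts 98 to 115 mm before the doorway, up to 45 mm to either side of its centre line, turned up to 0.25 rad.
- doorway (a point): Middle of the chute doorway, level with the deck top (34 mm above the bench), in the plane of the hanging flap. x points level into the chute, away from the robot; y along the sill; z up. The doorway is 120 mm wide between two cheeks that rise 76 mm above the deck; beside them low wings 26 mm high, their fronts 8 mm before the doorway plane, close off the deck.
- deck_middle (a point): Centre of the flat dark steel deck before the doorway, on its top, 101 mm before the doorway; axes as doorway. Deck: 198 mm long (x), 280 mm wide (y), 34 mm above the bench, a rim 5 mm high and 4 mm thick along each side. It ends in a straight edge 2 mm before the doorway plane. The vial (+y side) and the dish (-y side) stand near its far corners.
- axle (a point): Middle of the fixed axle that carries the flap, 8 mm thick, along y, 68 mm above the deck across the top of the doorway; axes as doorway. Upright fingers are stopped by it at the doorway plane; fingers leaning about 30 degrees, tips towards the chute, pass under it by 10 to 20 mm, enough to push the box's back end off the deck edge.
- tray_floor (a point): Centre of the tray floor behind the flap, 26 mm below the deck top, 190 mm long (x), 120 mm wide; axes as doorway. A box pushed over the deck edge first tips nose-down into the tray; when its back edge has been pushed past the deck edge it drops flat. A clear roof 73 to 76 mm above the deck covers the tray from 16 mm behind the doorway plane.
- flap (a joint): Angle of the aluminium flap on its axle, rad: 0 = hanging shut (its stop), grows as its lower edge is pushed into the chute, at most 1.45; it cannot open towards the robot. 112 mm wide, 3 mm thick (lower edge 6 mm), hangs down to 4 mm above the deck, 70 g, falls shut by itself; resting on the box's lid it stands at about 0.7.
- vial: Small capped amber vial on the deck, 28 mm across, 45 mm high, origin centre of underside; leave alone.
- dish: Small round covered white porcelain dish on the deck, 36 mm across, 22 mm high, origin centre of underside; leave alone.
- beaker: Glass beaker on the bench right of the chute, 68 mm across, 85 mm high, origin centre of underside; leave alone.
- small_beaker: Small glass beaker on the bench right of the chute, 50 mm across, 60 mm high; origin centre of underside; leave alone.
- bottle_a: Clear bottle on the bench left of the chute, 68 mm across, 190 mm high; origin centre of underside; leave alone.
- bottle_b: Amber bottle on the bench left of the chute, 60 mm across, 160 mm high; origin centre of underside; leave alone.
- bottle_c: White jar on the bench left of the chute, 52 mm across, 120 mm high; origin centre of underside; leave alone.
Not all that is in view belongs to the job. There is more than one size of the slide_box; the job needs the middle-sized.

How it is judged:
On the way, in this order (a step that is already met when the one before it is completed fails the run):
1. the box, still at deck height, holds the flap open in the doorway (value of joint flap above 0.3 rad and x of slide_box in the frame of doorway between -0.06 and 0.035 m and y of slide_box in the frame of doorway between -0.05 and 0.05 m), for 0.1 s.
2. the box has dropped into the tray behind the flap (x of slide_box in the frame of doorway above 0.04 m and y of slide_box in the frame of doorway between -0.04 and 0.04 m and z of slide_box in the frame of doorway below -0.016 m), for 0.1 s.
At the end, for the whole second after the job is handed in: The slide box lies flat (within 0.12 rad) and at rest in the tray: its middle more than 40 mm past the doorway plane, within 40 mm of the centre line and more than 16 mm below deck level; the flap hangs shut (joint below 0.08 rad) (all of step 2 and angle between slide_box's own z axis and vertical below 0.12 rad and linear speed of slide_box below 0.02 m/s and value of joint flap below 0.08 rad); the robot touches nothing.
It fails at once if the slide box is lifted more than 10 mm off the deck (height (world z) of slide_box above 0.044 m).
It fails at once if the vial, the dish, or a beaker, bottle or jar on the bench is moved more than 15 mm (distance of any of vial, dish, beaker, small_beaker, bottle_a, bottle_b, bottle_c from where it was at the start of the episode above 0.015 m).
It also fails if it takes over 43 s, if anything falls off the work surface, if the arm or the gripper's body presses on something with over 40 N, if the wrist force passes 120 N, or if a joint passes its speed limit or range.

## Robot

A 6-joint arm with a two-finger parallel gripper is mounted at the origin on the work surface. World frame = base frame: x ahead of the robot, y to its left, z up, the work surface at z = 0. Lengths are in m, angles in rad, forces in N, time in s.
With the tool pointing down it reaches from about 0.275 to 0.85 m from the base axis. Payload 19 kg.
Tool frame: the origin (TCP) lies on the mounting face of the last link; the fingertips stand 173 mm ahead of it and the grasp point (between the pads) lies 155 mm ahead of it (ctrl.hold_point_z is the distance from the TCP to the grasp point, in m); z points along the fingers, x is the direction in which the jaws open and shut, and the axes are right-handed (so a half turn about z gives the same grasp; the last joint's range is limited). The gripper opens to 85 mm and grips with 20 to 120 N. Pads are 22 mm wide; open, the fingers measure 114 mm over their backs; the gripper's body (76 mm by 85 mm) begins 54 mm behind the grasp point. The pads swing forward as they close: fully open they stand 13 mm farther back than shut.
Start: joints at [-0.134, 0.15, 1.437, -0, 1.554, -0.134], TCP at [0.575, -0, 0.405] pointing down, gripper open.
Joint ranges: [-2.8, 2.8], [-0.68, 2.1], [0.12, 2.68], [-1.39, 4.53], [0.16, 2.79], [-2.81, 2.81]. Speed limits (rad/s): [1.89, 1.89, 2.22, 3.01, 3.01, 3.01].

## Interface

Orientations are given as a unit quaternion [x, y, z, w].
In Python, from cell import ctrl gives the robot as it stands.
- The arm moves only by the tool play_rows, never from a script. Its argument "motion" is a list of rows, each a list of 2 entries, a list of its own where there are three numbers: the shift along the tool's x, y, z in cm, then the turn, a rotation vector about the tool's x, y, z in rad. A call has 1 to 5 rows; each row is the pose to reach, as a shift and turn from the pose commanded when the call began, along the tool's axes at that moment; what a row does not reach only later rows make up. A row lasts 1/12 s, in which the tool goes at most 41.7 mm and 7.16 degrees, less where a joint would pass 70% of its speed; a pose out of reach is approached as far as the arm can. A call with a gripper value outside its range is refused whole. "gripper" is the gripper's target within -1 to 1 (fully open at 1, half-way at 0, shut at -1), set as the call begins (left out, the last holds). The fingers move at their own pace and stop on an object; the grip force is fixed at half the most. Time passes only in rows, so rows that repeat a pose let the fingers close. It gives the time, the measured TCP pose, the force and the opening at its end, in the units of the state.
- ctrl.observe(): the state, without advancing time (a new reading comes with each control period).
- ctrl.capture(name): name is "scene" or "side" or "wrist"; returns a dict with "pixels" (420x560x3 uint8, red, green, blue), "range_z" (420x560 float32, m along the optical axis (not along the pixel's ray), 0 where there is no reading), "mtx" (3x3 intrinsics, pixels), "D" ([k1, k2, p1, p2, k3] as OpenCV has them; the pictures are not rectified), "R" (3x3) and "t" (3): a world point X has camera coordinates R X + t. Camera axes: x right, y down, z forward; pixel columns grow to the right and rows downward; lengths in m; the calibration is good to about 2 mm. A picture is of the moment at which its call begins.
- ctrl.close_job(): hands the job in, once; it reports no verdict.
Trained networks look in a picture, given as the dict that the camera call returned (one of the last four; its "shot" number tells which), for a name from the list of things; names that differ only in an ending like _2 or _b are one class to them, and where a whole thing is asked for, a point or a joint stands for the part that bears it (a point fixed in the world has none). Each returns a list of dicts, best first, with "conf" (0 to 1); they miss things now and then, are a little off and sometimes report something else, mostly with a low value. They report only what shows in the picture. A call takes as long as a camera call. They do not tell look-alikes from the thing itself.
- ctrl.look_for(label, picture): "position" ([column, row] in pixels, amid what is visible of it).
The state is a dict: "time_s": time; "joint_pos": joint angles; "dq": joint speeds; "effort": joint torques, N m; "position": TCP position; "ee_rot": TCP orientation; "ft_force": force on the tool from outside, world axes, zero at the start; "wrist_torque": the same for the moment, N m; "gripper_width": finger opening in m.
Only numpy, scipy, OpenCV 4.12 (cv2) and the standard library are available. Lean on these libraries where they do the work, as an engineer would, in place of code of your own. Each camera call takes 0.05 s, during which the arm holds its last target. There are 200 camera calls.

## Working session

There is one attempt and no reset: what is moved stays moved. The work goes in short steps, Python scripts to look and compute and a tool call to move; the robot and the scene stay as the last step left them, time stands still between calls to the robot, and variables do not carry over. Pictures are saved under pics/ and viewed, about 8 in all and at most 12, crops included, and the job is handed in when it is done.

Besides the shell and the picture viewer there is one more tool, called after "Call:" as a command line: name --argument value ..., lists and objects as JSON in quotes. play_rows: Moves the arm, as the interface text tells. Its arguments: {"type":"object","properties":{"motion":{"type":"array","items":{"type":"array"}},"gripper":{"type":"number"}},"required":["motion"]}

```bash
ls; mkdir -p pics
cat > h.py <<'E'
import numpy as np,cv2
from cell import ctrl
def world(p,uv,z=None):
    u,v=uv; n=cv2.undistortPoints(np.array([[[u,v]]],float),p["mtx"],p["D"])[0,0]
    R,t=np.array(p["R"]),np.array(p["t"]); c=-R.T@t
    d=R.T@np.array([n[0],n[1],1])
    if z is None: return c+d*p["range_z"][int(round(v)),int(round(u))]
    return c+d*(z-c[2])/d[2]
def cloud(p):
    h,w=p["range_z"].shape
    g=np.stack(np.meshgrid(np.arange(w),np.arange(h)),-1).reshape(-1,1,2).astype(float)
    n=cv2.undistortPoints(g,p["mtx"],p["D"])[:,0]
    R,t=np.array(p["R"]),np.array(p["t"])
    zz=p["range_z"].reshape(-1,1)
    return ((np.c_[n,np.ones(len(n))]*zz-t)@R).reshape(h,w,3)
def save(p,name): cv2.imwrite("pics/"+name,p["pixels"][:,:,::-1])
E
python3 - <<'E'
from h import *
s=ctrl.observe();print(s)
ims=[]
for n in("scene","side","wrist"):
    p=ctrl.capture(n);save(p,n+"0.png");ims.append(p["pixels"])
    for l in("slide_box","flap","vial","dish"):
        for d in ctrl.look_for(l,p)[:3]:
            print(n,l,round(d["conf"],2),np.round(d["position"]),np.round(world(p,d["position"]),3))
E
```

```text
pics
{'time_s': 0.0, 'joint_pos': array([-1.33998784e-01,  1.50984755e-01,  1.43799615e+00, -1.23413690e-06,
        1.55379393e+00, -1.33990623e-01]), 'dq': array([-0.00034793, -0.00036085,  0.00139697, -0.00085902,  0.0003353 ,
        0.00222223]), 'effort': array([ 9.08163997e-05, -7.13061190e+01, -5.70858908e+01, -1.86872212e-04,
        9.14935896e-03,  2.21375326e-04]), 'position': array([ 5.74970896e-01, -1.53626034e-05,  4.04093408e-01]), 'ee_rot': array([ 9.99999825e-01, -4.06971254e-06, -5.85877690e-04, -7.83551914e-05]), 'ft_force': array([ 0.37300011, -0.24935835,  0.52669036]), 'wrist_torque': array([ 0.0197761 , -0.09052566,  0.04789454]), 'gripper_width': 0.08524612933142378}
scene slide_box 0.78 [215. 281.] [ 0.636 -0.238  0.031]
scene slide_box 0.68 [279. 227.] [0.524 0.012 0.057]
scene flap 0.63 [296. 231.] [0.629 0.009 0.107]
scene dish 0.33 [302. 258.] [ 0.743 -0.038  0.112]
side slide_box 0.92 [374. 274.] [ 0.613 -0.245  0.029]
side slide_box 0.91 [200. 260.] [0.339 0.033 0.014]
side slide_box 0.77 [268. 222.] [0.517 0.011 0.056]
side flap 0.58 [301. 204.] [0.63  0.019 0.058]
side flap 0.26 [410. 382.] [ 0.474 -0.449  0.017]
side vial 0.62 [271. 185.] [0.608 0.119 0.073]
side dish 0.75 [321. 237.] [ 0.583 -0.105  0.054]
side dish 0.18 [442. 317.] [ 0.631 -0.407  0.028]
wrist slide_box 0.94 [ 94. 142.] [0.351 0.048 0.016]
wrist slide_box 0.9 [304. 320.] [ 0.61  -0.191  0.029]
wrist slide_box 0.81 [236. 168.] [0.528 0.021 0.055]
wrist flap 0.59 [335. 173.] [0.627 0.023 0.105]
wrist vial 0.76 [320.  60.] [0.614 0.125 0.079]
wrist dish 0.68 [291. 263.] [ 0.589 -0.091  0.056]
```

Run:
```python
from h import *
T=[]
for n in("wrist","side","scene"):
    p=ctrl.capture(n);W=cloud(p)
    x,y,z=W[...,0],W[...,1],W[...,2]; ok=p["range_z"]>0
    br=p["pixels"].min(-1)>110
    m=ok&br&(abs(z-.056)<.006)&(x>.42)&(x<.62)&(abs(y-.015)<.075)
    k,l,st,c=cv2.connectedComponentsWithStats(m.astype(np.uint8))
    if k>1:
        i=1+np.argmax(st[1:,4]); P=W[l==i]
        (cx,cy),sz,a=cv2.minAreaRect(P[:,:2].astype(np.float32)); print(n,"box",cx,cy,sz,a,P[:,2].mean(),len(P))
    m=ok&(abs(z-.034)<.003)&(x>.3)&(x<.75)&(abs(y)<.2)
    print(" deck",m.sum(),np.percentile(x[m],[.5,2,98,99.5]),np.percentile(y[m],[.5,2,98,99.5]),z[m].mean())
    # deck rect fit
    D=W[m][:,:2].astype(np.float32); print(" rect",cv2.minAreaRect(D))
    # flap/axle/cheeks: points high near doorway
    m=ok&(z>.045)&(z<.12)&(x>.59)&(x<.67)&(abs(y)<.14)
    for zl in np.arange(.05,.12,.01):
        q=m&(abs(z-zl)<.004)
        if q.sum()>10: print(" z%.3f n%d x%s y%s"%(zl,q.sum(),np.round(np.percentile(x[q],[5,50,95]),3),np.round(np.percentile(y[q],[2,50,98]),3)))
```

```text
wrist box 0.5282098054885864 0.01896606758236885 (0.06442196667194366, 0.09658941626548767) 86.61994934082031 0.056790195178480496 5151
 deck 33253 [0.42493398 0.43190198 0.62378029 0.62893839] [-0.11297073 -0.10400079  0.15742353  0.16317685] 0.03476114351026174
 rect ((0.5445536971092224, -0.018499284982681274), (0.35419294238090515, 0.23863458633422852), 84.48577880859375)
 z0.050 n526 x[0.605 0.626 0.646] y[-0.113  0.026  0.128]
 z0.060 n1200 x[0.593 0.623 0.637] y[-0.119 -0.048  0.136]
 z0.070 n278 x[0.606 0.628 0.648] y[-0.049  0.022  0.126]
 z0.080 n945 x[0.607 0.62  0.633] y[-0.048  0.125  0.139]
 z0.090 n168 x[0.618 0.63  0.644] y[-0.048 -0.002  0.077]
 z0.100 n178 x[0.617 0.628 0.641] y[-0.048 -0.011  0.079]
 z0.110 n4847 x[0.627 0.654 0.668] y[-0.052  0.012  0.078]
side box 0.528618335723877 0.01644592173397541 (0.06810230016708374, 0.09698673337697983) 86.6104965209961 0.05544516440788318 691
 deck 4560 [0.42245233 0.42827803 0.63001067 0.7151302 ] [-0.12282647 -0.11477955  0.15647065  0.16316692] 0.033808122130629774
 rect ((0.5876228213310242, -0.018147170543670654), (0
[... 542 characters left out ...]
40093898773193) 87.69479370117188 0.05701633226069409 334
 deck 1545 [0.42133104 0.42633917 0.64278884 0.72505901] [-0.19709752 -0.12492571  0.15823867  0.16324147] 0.03465281095653483
 rect ((0.5870085954666138, -0.020002558827400208), (0.35714972019195557, 0.33046162128448486), 85.54930877685547)
 z0.050 n87 x[0.612 0.618 0.658] y[-0.123 -0.071  0.138]
 z0.060 n149 x[0.593 0.616 0.644] y[-0.123 -0.081  0.136]
 z0.070 n43 x[0.615 0.628 0.662] y[-0.056  0.113  0.132]
 z0.080 n59 x[0.607 0.622 0.658] y[-0.056  0.121  0.138]
 z0.090 n17 x[0.622 0.644 0.663] y[-0.057 -0.056 -0.053]
 z0.100 n52 x[0.62  0.631 0.663] y[-0.057 -0.033  0.062]
 z0.110 n352 x[0.627 0.654 0.668] y[-0.056  0.002  0.075]
```

View pics/wrist0.png

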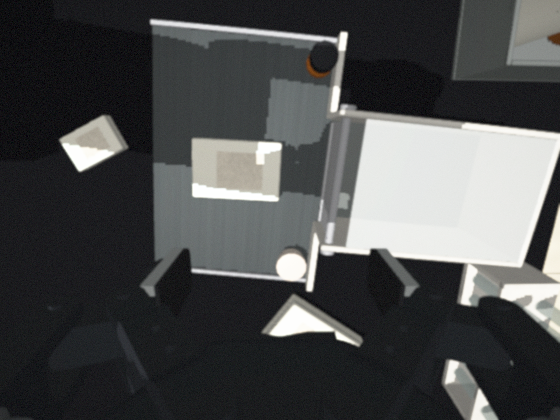

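View pics/side0.png

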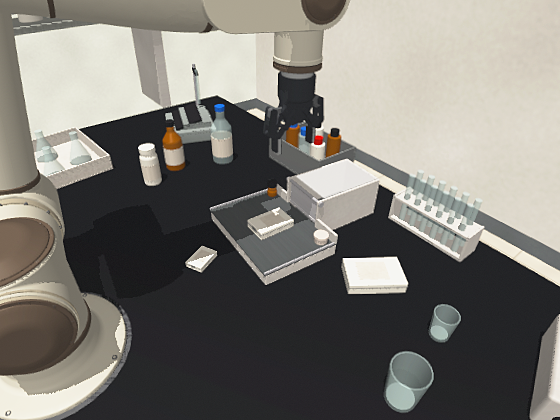

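Run:
```python
from h import *
p=ctrl.capture("wrist");W=cloud(p);ok=p["range_z"]>0
x,y,z=W[...,0],W[...,1],W[...,2]
def line(a,b): # robust b=k a+c
    a,b=np.array(a),np.array(b);k=np.polyfit(a,b,1)
    for _ in range(5):
        r=abs(b-np.polyval(k,a));g=r<=max(np.median(r)*2,.001);k=np.polyfit(a[g],b[g],1)
    return k,g.sum(),r[g].max()
m=ok&(abs(z-.034)<.004)&(x>.38)&(x<.62)
A,B=[],[]
for yy in np.arange(-.08,.15,.005):
    q=m&(abs(y-yy)<.0025)
    if q.sum()>5:A.append(yy);B.append(x[q].min())
print("near edge x(y)",line(A,B))
m=ok&(z>.036)&(z<.043)
for nm,s in(("L",1),("R",-1)):
    A,B=[],[]
    for xx in np.arange(.44,.58,.005):
        q=m&(abs(x-xx)<.0025)&(s*y>.08)&(abs(y)<.18)
        if q.sum()>1:A.append(xx);B.append(np.median(y[q]))
    if len(A)>3:print("rim",nm,line(A,B),np.round(B,3)[:8])
# tall walls tops z~.110 (cheek/chute walls)
m=ok&(abs(z-.110)<.004)&(x>.6)&(x<.85)&(abs(y)<.12)
for s in(1,-1):
    A,B=[],[]
    for xx in np.arange(.64,.76,.005):
        q=m&(abs(x-xx)<.0025)
        if q.sum()>3:A.append(xx);B.append((s*y[q]).max()*s)
    print("chute side",s,line(A,B),np.round(B,3)[:6])
# pixel points: cheek front tops, wing ends
for n,uv,zz in(("rimLnear",(152,22),.039),("rimLfar",(333,40),.039),("rimRfar",(306,282),.039),("rimRnear",(192,271),.039),("wingL outer top",(343,33),.060),("wingR outer top",(309,289),.060),("wingL front in",(331,108),.06),("cheekLfront",(345,106),.110),("cheekRfront",(324,251),.110)):
    print(n,np.round(world(p,uv,zz),4))
```

```text
near edge x(y) (array([0.09854435, 0.42715023]), np.int64(43), np.float64(0.0008132894152553249))
rim L (array([-0.0943171 ,  0.20976237]), np.int64(21), np.float64(0.0007372163748633753)) [0.096 0.156 0.167 0.165 0.163 0.166 0.165 0.165]
rim R (array([-0.09388055, -0.06439724]), np.int64(23), np.float64(0.0006496955393870268)) [-0.108 -0.109 -0.109 -0.109 -0.11  -0.11  -0.111 -0.112]
chute side 1 (array([-0.0984501 ,  0.14179922]), np.int64(23), np.float64(0.0007895958632413019)) [0.083 0.078 0.078 0.077 0.077 0.077]
chute side -1 (array([-0.09196549,  0.00563182]), np.int64(19), np.float64(0.0008265940856078263)) [-0.053 -0.053 -0.054 -0.054 -0.055 -0.05 ]
rimLnear [0.4453 0.1697 0.039 ]
rimLfar [0.6315 0.152  0.039 ]
rimRfar [ 0.6097 -0.1264  0.039 ]
rimRnear [ 0.4656 -0.111   0.039 ]
wingL outer top [0.6375 0.1528 0.06  ]
wingR outer top [ 0.6114 -0.1238  0.06  ]
wingL front in [0.6286 0.0832 0.06  ]
cheekLfront [0.6322 0.0821 0.11  ]
cheekRfront [ 0.6192 -0.0522  0.11  ]
```

```bash
cat >> h.py <<'E'
from scipy.spatial.transform import Rotation as Ro
PSI=-.0955; DOOR=np.array([.6295,.0131,.034]); F=Ro.from_euler('z',PSI).as_matrix()
TIP=.173
def goal(tip,lean):
    s,c=np.sin(lean),np.cos(lean)
    Rt=F@np.array([[0,c,s],[1,0,0],[0,s,-c]])
    return DOOR+F@np.array(tip)-TIP*Rt[:,2],Rt
def delta(tip,lean):
    st=ctrl.observe();R0=Ro.from_quat(st["ee_rot"]).as_matrix();p,Rt=goal(tip,np.radians(lean))
    print("t",round(st["time_s"],2),"shift cm",np.round(R0.T@(p-st["position"])*100,2),"rot",np.round(Ro.from_matrix(R0.T@Rt).as_rotvec(),3))
def now():
    st=ctrl.observe();R0=Ro.from_quat(st["ee_rot"]).as_matrix()
    print("tip in door mm",np.round(F.T@(st["position"]+TIP*R0[:,2]-DOOR)*1000,1),"zaxis",np.round(F.T@R0[:,2],3),"jaw",np.round(F.T@R0[:,0],3),"f",np.round(st["ft_force"],1),"w",round(st["gripper_width"],4),"q",np.round(st["joint_pos"],2))
E
python3 -c "
from h import *
delta((-.178,-.004,.12),30)"
```

```text
t 0.95 shift cm [-20.92  -3.43  10.09] rot [-0.424  0.386 -1.439]
```

Call:
play_rows --motion '[[[-4,-0.7,2],[-0.085,0.077,-0.288]],[[-8,-1.4,4],[-0.17,0.154,-0.576]],[[-12,-2,6],[-0.21,0.19,-0.72]],[[-12,-2,6],[-0.21,0.19,-0.72]],[[-12,-2,6],[-0.21,0.19,-0.72]]]' --gripper -0.4

```text
time_s: 1.37
position: [0.4524, 0.0205, 0.3433]
ee_rot: [0.951, 0.289, 0.075, 0.084]
ft_force: [0.2, 0.1, 1.0]
gripper_width: 0.0267
```

```bash
python3 -c "
from h import *
now();delta((-.178,-.004,.12),30)"
```

```text
tip in door mm [-142.   -26.3  140.7] zaxis [ 0.202 -0.098 -0.975] jaw [0.764 0.638 0.094] f [0.2 0.1 1. ] w 0.0267 q [-0.09 -0.14  1.86 -0.1   1.22 -0.66]
t 1.37 shift cm [-6.71 -6.58  2.03] rot [-0.256  0.23  -0.851]
```

Call:
play_rows --motion '[[[-1.5,-1.5,0.5],[-0.03,0.027,-0.1]],[[-3,-3,1],[-0.06,0.055,-0.2]],[[-5,-5,1.5],[-0.11,0.1,-0.36]],[[-6.7,-6.6,2],[-0.15,0.135,-0.5]],[[-6.7,-6.6,2],[-0.17,0.155,-0.57]]]'

```text
time_s: 1.78
position: [0.3654, 0.0353, 0.3034]
ee_rot: [0.819, 0.533, 0.142, 0.156]
ft_force: [0.1, -0.4, 0.3]
gripper_width: 0.0255
```

```bash
python3 -c "
from h import *
now();delta((-.178,-.004,.12),30)"
```

```text
tip in door mm [-194.5  -14.4  111.9] zaxis [ 0.408 -0.066 -0.911] jaw [0.301 0.951 0.066] f [ 0.1 -0.4  0.3] w 0.0255 q [-0.09 -0.38  2.14 -0.09  0.96 -1.21]
t 1.78 shift cm [-0.07  0.09 -0.01] rot [-0.092  0.081 -0.303]
```

Call:
play_rows --motion '[[[-0.1,0.1,0],[-0.03,0.027,-0.1]],[[-0.1,0.1,0],[-0.06,0.054,-0.2]],[[-0.1,0.1,0],[-0.092,0.081,-0.303]],[[-0.1,0.1,0],[-0.092,0.081,-0.303]],[[-0.1,0.1,0],[-0.092,0.081,-0.303]]]'

```text
time_s: 2.2
position: [0.3687, 0.0332, 0.3059]
ee_rot: [0.718, 0.646, 0.175, 0.191]
ft_force: [0.2, -0.2, 0.4]
gripper_width: 0.0258
```

```bash
python3 -c "
from h import *
now();delta((-.178,-.004,.012),30);delta((-.178,-.004,.04),30)
p=ctrl.capture('wrist');q=ctrl.capture('side')
cv2.imwrite('pics/c1.png',np.hstack([cv2.resize(p['pixels'],(400,300)),cv2.resize(q['pixels'][130:310,150:390],(400,300))])[:,:,::-1])"
```

```text
tip in door mm [-175.    -5.2  122.1] zaxis [ 0.5   -0.002 -0.866] jaw [0.01  1.    0.004] f [ 0.2 -0.2  0.4] w 0.0258 q [-0.12 -0.41  2.17  0.02  0.86 -1.6 ]
t 2.2 shift cm [ 0.05 -5.76  9.38] rot [ 0.     0.002 -0.011]
t 2.2 shift cm [ 0.06 -4.36  6.96] rot [ 0.     0.002 -0.011]
```

View pics/c1.png

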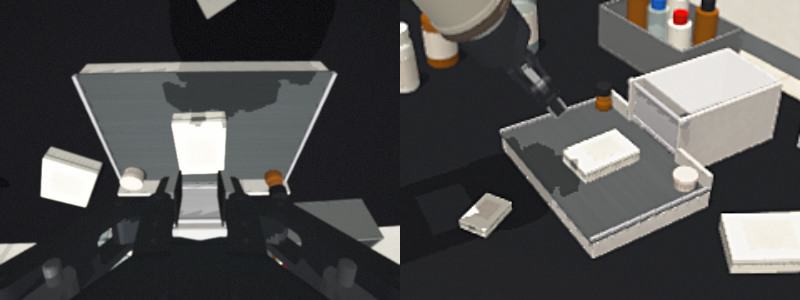

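Call:
play_rows --motion '[[[0,-1.4,2.3],[0,0,-0.005]],[[0,-2.8,4.6],[0,0,-0.011]],[[0.1,-4.4,7],[0,0,-0.011]],[[0.1,-5.2,8.4],[0,0,-0.011]],[[0.1,-5.7,9.2],[0,0,-0.011]]]'

```text
time_s: 2.72
position: [0.3651, 0.0351, 0.1953]
ee_rot: [0.715, 0.65, 0.172, 0.191]
ft_force: [0.7, -0.6, 0.0]
gripper_width: 0.0255
```

```bash
python3 -c "
from h import *
now();delta((-.178,-.004,.010),30)
q=ctrl.capture('side');W=cloud(q)
cv2.imwrite('pics/c2.png',cv2.resize(q['pixels'][180:280,190:330],(784,560),interpolation=cv2.INTER_CUBIC)[:,:,::-1])
L=(W-DOOR)@F
m=(q['range_z']>0)&(q['pixels'].max(-1)<75)&(L[...,0]>-.22)&(L[...,0]<-.145)&(abs(L[...,1])<.04)&(L[...,2]>.004)&(L[...,2]<.04)
P=L[m];print(len(P))
for z in np.arange(.004,.04,.004):
  s=P[abs(P[:,2]-z)<.002]
  if len(s):print(round(z,3),len(s),np.round(s.min(0)*1e3),np.round(s.max(0)*1e3))
"
```

```text
tip in door mm [-179.2   -3.5   11.3] zaxis [ 0.497 -0.001 -0.868] jaw [-0.001  1.    -0.002] f [ 0.7 -0.6  0. ] w 0.0255 q [-0.12 -0.26  2.32  0.02  0.56 -1.61]
t 2.72 shift cm [-0.07 -0.01  0.17] rot [-0.003  0.001  0.002]
37
0.012 3 [-183.  -27.   13.] [-148.   -4.   13.]
0.016 1 [-187.  -30.   18.] [-187.  -30.   18.]
0.02 8 [-189.  -30.   19.] [-178.  -26.   22.]
0.024 6 [-192.  -30.   22.] [-180.  -27.   26.]
0.028 7 [-195.  -30.   26.] [-179.  -29.   30.]
0.032 5 [-194.  -32.   30.] [-185.  -28.   33.]
0.036 7 [-191.  -33.   34.] [-183.  -24.   38.]
```

View pics/c2.png

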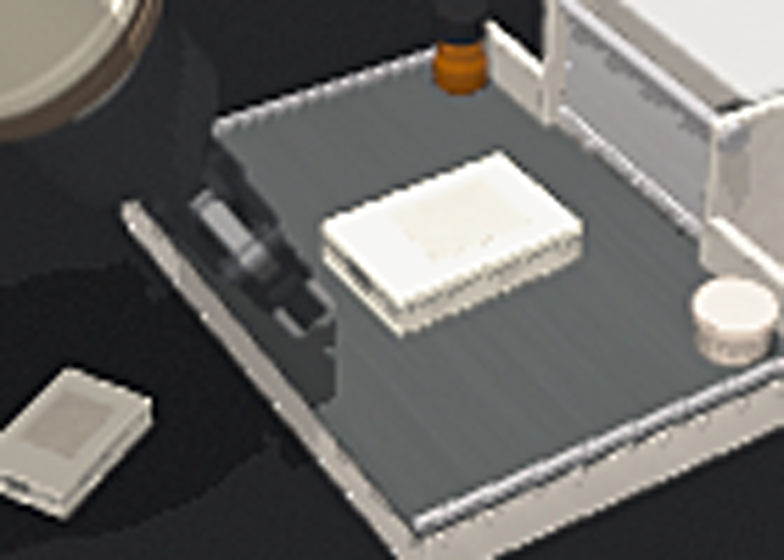

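Call:
play_rows --motion '[[[0,0.45,0.4],[0,0,0]],[[0,0.95,0.7],[0,0,0]],[[0,1.5,1.0],[0,0,0]],[[0,2.0,1.3],[0,0,0]],[[0,2.5,1.6],[0,0,0]]]'

```text
time_s: 3.18
position: [0.3962, 0.0321, 0.1969]
ee_rot: [0.713, 0.651, 0.174, 0.193]
ft_force: [-1.2, -0.1, 1.4]
gripper_width: 0.0258
```

```bash
cat >> h.py <<'E'
def box(cam="side"):
    q=ctrl.capture(cam);L=(cloud(q)-DOOR)@F
    m=(q['range_z']>0)&(q['pixels'].min(-1)>110)&(abs(L[...,2]-.022)<.004)&(L[...,0]<-.003)&(L[...,0]>-.19)&(abs(L[...,1])<.06)
    k,l,st,c=cv2.connectedComponentsWithStats(m.astype(np.uint8))
    if k>1:
        P=L[l==1+np.argmax(st[1:,4])]
        print(cam,"box mm",np.round(np.array(cv2.minAreaRect((P[:,:2]*1e3).astype(np.float32))[0]),1),"sz",np.round(cv2.minAreaRect((P[:,:2]*1e3).astype(np.float32))[1:][0]),"ang",round(cv2.minAreaRect((P[:,:2]*1e3).astype(np.float32))[2],1),"xmin",round(P[:,0].min()*1e3),len(P))
    return q
E
python3 -c "
from h import *
now();box();delta((-.11,-.004,.009),30)"
```

```text
tip in door mm [-147.2   -3.5   13.2] zaxis [ 0.502 -0.001 -0.865] jaw [-0.003  1.    -0.003] f [-1.2 -0.1  1.4] w 0.0258 q [-0.12 -0.18  2.26  0.02  0.54 -1.61]
side box mm [-91.8  -6.1] sz [ 69. 102.] ang 88.9 xmin -143 633
t 3.23 shift cm [-0.07  2.98  2.2 ] rot [0.002 0.001 0.004]
```

Call:
play_rows --motion '[[[0,0.5,0.6],[0,0,0]],[[0,1.1,1.0],[0,0,0]],[[0,1.75,1.4],[0,0,0]],[[0,2.35,1.8],[0,0,0]],[[0,3.0,2.2],[0,0,0]]]'

```text
time_s: 3.65
position: [0.4329, 0.0287, 0.1921]
ee_rot: [0.713, 0.651, 0.173, 0.193]
ft_force: [-1.5, 0.4, 1.4]
gripper_width: 0.0254
```

```bash
python3 -c "
from h import *
now();box();delta((-.07,-.004,.008),30)"
```

```text
tip in door mm [-110.6   -3.4    8.4] zaxis [ 0.501 -0.001 -0.866] jaw [-0.003  1.    -0.003] f [-1.5  0.4  1.4] w 0.0254 q [-0.11 -0.09  2.19  0.02  0.51 -1.61]
side box mm [-55.2  -7.6] sz [ 66. 103.] ang 89.9 xmin -106 601
t 3.7 shift cm [-0.08  3.4   2.04] rot [0.002 0.001 0.004]
```

Call:
play_rows --motion '[[[0,0.6,0.35],[0,0,0]],[[0,1.25,0.75],[0,0,0]],[[0,1.95,1.15],[0,0,0]],[[-0.05,2.65,1.6],[0,0,0]],[[-0.05,3.4,2.04],[0,0,0]]]'

```text
time_s: 4.12
position: [0.4724, 0.0245, 0.1916]
ee_rot: [0.713, 0.651, 0.174, 0.193]
ft_force: [-0.6, -0.4, 1.1]
gripper_width: 0.0259
```

```bash
python3 -c "
from h import *
now();q=box()
cv2.imwrite('pics/c3.png',cv2.resize(q['pixels'][170:270,220:360],(784,560),interpolation=cv2.INTER_CUBIC)[:,:,::-1]);delta((-.035,-.004,.009),30)"
```

```text
tip in door mm [-70.8  -3.8   7.9] zaxis [ 0.501 -0.001 -0.866] jaw [-0.003  1.    -0.003] f [-0.6 -0.4  1.1] w 0.0259 q [-0.11  0.    2.11  0.02  0.51 -1.61]
side box mm [-35.1  -7.9] sz [67. 64.] ang 90.0 xmin -67 340
t 4.17 shift cm [-0.04  3.05  1.66] rot [0.002 0.001 0.004]
```

View pics/c3.png

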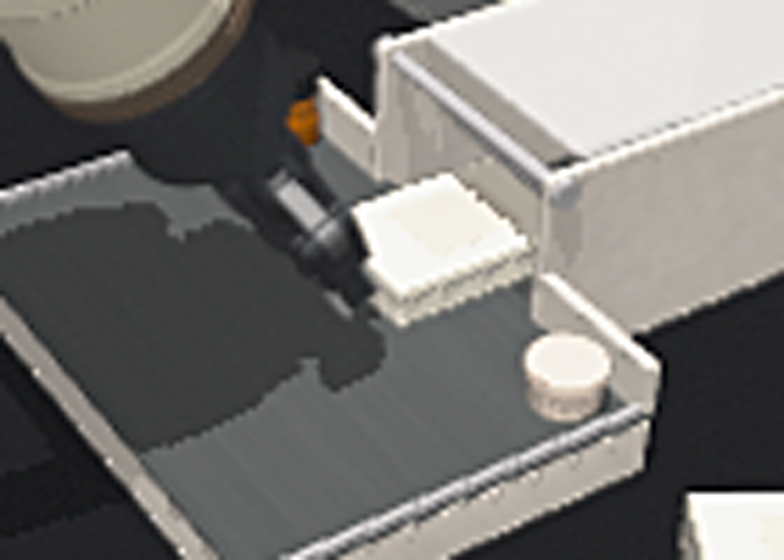

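Call:
play_rows --motion '[[[0,0.55,0.3],[0,0,0]],[[0,1.15,0.63],[0,0,0]],[[0,1.75,0.96],[0,0,0]],[[0,2.4,1.31],[0,0,0]],[[-0.04,3.05,1.66],[0,0,0]]]'

```text
time_s: 4.58
position: [0.5069, 0.021, 0.1926]
ee_rot: [0.713, 0.651, 0.174, 0.193]
ft_force: [0.3, 0.1, 0.1]
gripper_width: 0.0255
```

```bash
python3 -c "
from h import *
now();q=box();delta((-.005,-.004,.009),30)
p=ctrl.capture('wrist')
cv2.imwrite('pics/c4.png',np.hstack([cv2.resize(p['pixels'][200:420,150:450],(400,300)),cv2.resize(q['pixels'][170:270,220:360],(400,300),interpolation=cv2.INTER_CUBIC)])[:,:,::-1])"
```

```text
tip in door mm [-36.1  -4.    8.9] zaxis [ 0.501 -0.001 -0.865] jaw [-0.003  1.    -0.003] f [0.3 0.1 0.1] w 0.0255 q [-0.11  0.07  2.04  0.02  0.51 -1.6 ]
side box mm [-17.7 -30.7] sz [22. 31.] ang 49.6 xmin -35 47
t 4.63 shift cm [-0.01  2.62  1.53] rot [0.002 0.001 0.004]
```

View pics/c4.png

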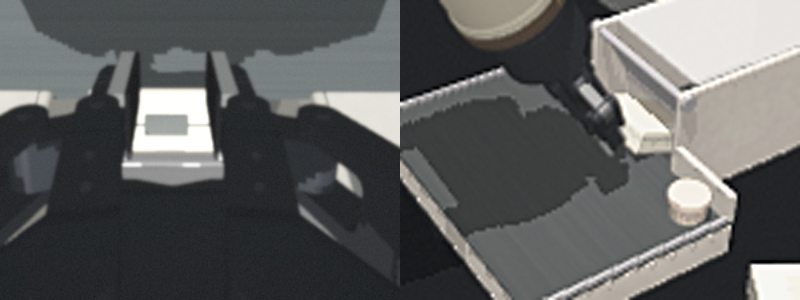

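Call:
play_rows --motion '[[[0,0.5,0.29],[0,0,0]],[[0,1.0,0.58],[0,0,0]],[[0,1.5,0.87],[0,0,0]],[[0,2.0,1.16],[0,0,0]],[[0,2.6,1.5],[0,0,0]]]'

```text
time_s: 5.1
position: [0.5365, 0.0182, 0.1925]
ee_rot: [0.713, 0.651, 0.174, 0.193]
ft_force: [-0.4, 0.1, -0.4]
gripper_width: 0.025
```

```bash
python3 -c "
from h import *
now();q=ctrl.capture('side');delta((.012,-.004,.009),30)
p=ctrl.capture('wrist')
cv2.imwrite('pics/c5.png',np.hstack([cv2.resize(p['pixels'][200:420,150:450],(400,300)),cv2.resize(q['pixels'][170:270,220:360],(400,300),interpolation=cv2.INTER_CUBIC)])[:,:,::-1])"
```

```text
tip in door mm [-6.5 -4.   8.8] zaxis [ 0.501 -0.001 -0.866] jaw [-0.003  1.    -0.003] f [-0.4  0.1 -0.4] w 0.025 q [-0.11  0.13  1.97  0.01  0.52 -1.6 ]
t 5.15 shift cm [-0.02  1.52  0.87] rot [0.002 0.001 0.004]
```

View pics/c5.png

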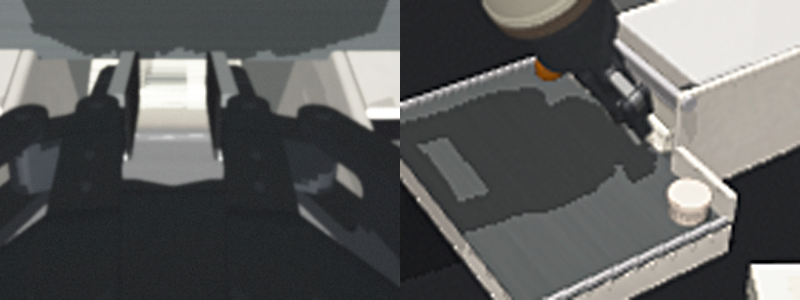

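Call:
play_rows --motion '[[[0,0.3,0.17],[0,0,0]],[[0,0.6,0.35],[0,0,0]],[[0,0.85,0.5],[0,0,0]]]'

```text
time_s: 5.45
position: [0.5461, 0.0173, 0.1925]
ee_rot: [0.713, 0.651, 0.174, 0.193]
ft_force: [-1.2, -0.4, 0.8]
gripper_width: 0.0255
```

```bash
python3 -c "
from h import *
now();q=ctrl.capture('side');delta((.012,-.004,.009),30)
p=ctrl.capture('wrist');L=(cloud(p)-DOOR)@F
m=(p['range_z']>0)&(L[...,0]>0)&(L[...,0]<.12)&(abs(L[...,1]+.004)<.012)&(L[...,2]<.03)&(L[...,2]>-.03)
P=L[m]
for x in np.arange(.0,.12,.01):
  s=P[abs(P[:,0]-x)<.005]
  if len(s):print(round(x,3),len(s),np.round(np.percentile(s[:,2],[10,50,90])*1e3))
"
```

```text
tip in door mm [ 3.2 -4.   8.8] zaxis [ 0.501 -0.001 -0.865] jaw [-0.003  1.    -0.003] f [-1.2 -0.4  0.8] w 0.0255 q [-0.11  0.15  1.95  0.01  0.52 -1.6 ]
t 5.5 shift cm [-0.02  0.75  0.41] rot [0.001 0.001 0.004]
0.0 103 [-4. -3. -3.]
0.01 2022 [-3. 15. 27.]
0.02 401 [-4. -3. -3.]
0.03 142 [-4. -3. -3.]
```

Call:
play_rows --motion '[[[0,-1.0,-0.58],[0,0,0]],[[0,-2.4,-1.4],[0,0,0]],[[0,-4.2,-2.4],[0,0,0]],[[0,-6.0,-3.5],[0,0,0]],[[0,-7.8,-4.5],[0,0,0]]]'

```text
time_s: 5.97
position: [0.4551, 0.0257, 0.1922]
ee_rot: [0.713, 0.651, 0.174, 0.193]
ft_force: [0.5, 0.2, 1.1]
gripper_width: 0.0256
```

Call:
play_rows --motion '[[[0,0.8,-1.8],[0,0,0]],[[0,1.8,-4.2],[0,0,0]],[[0,2.8,-6.5],[0,0,0]],[[0,3.2,-7.5],[0,0,0]],[[0,3.2,-7.5],[0,0,0]]]'

```text
time_s: 6.38
position: [0.4465, 0.0268, 0.2762]
ee_rot: [0.713, 0.651, 0.175, 0.194]
ft_force: [0.5, -0.6, 0.9]
gripper_width: 0.0252
```

```bash
python3 -c "
from h import *
now()
for n in('side','wrist','scene'):
  p=ctrl.capture(n);save(p,n+'9.png');L=(cloud(p)-DOOR)@F
  ok=(p['range_z']>0)
  m=ok&(abs(L[...,0])<.06)&(abs(L[...,1])<.05)&(L[...,2]>.006)&(L[...,2]<.06)
  P=L[m]
  for z in(.01,.02,.03,.04,.05):
    s=P[abs(P[:,2]-z)<.005]
    if len(s):print(n,'flap z',z,len(s),np.round(np.percentile(s[:,0],[5,50,95])*1e3))
  m=ok&(L[...,0]>0.0)&(L[...,0]<.18)&(abs(L[...,1])<.055)&(L[...,2]<.0)&(L[...,2]>-.04)
  P=L[m];print(n,'in tray',len(P))
  if len(P):print(np.round(np.percentile(P,[2,50,98],axis=0)*1e3))
  print([(round(d['conf'],2),np.round(d['position']),np.round((world(p,d['position'])-DOOR)@F,3)) for d in ctrl.look_for('slide_box',p)])
a=cv2.imread('pics/wrist9.png');b=cv2.imread('pics/side9.png')[150:270,220:380]
cv2.imwrite('pics/c6.png',np.hstack([cv2.resize(a,(400,300)),cv2.resize(b,(400,300),interpolation=cv2.INTER_CUBIC)]))"
```

```text
tip in door mm [-96.1  -4.   92.9] zaxis [ 0.505 -0.001 -0.863] jaw [-0.003  1.    -0.003] f [ 0.5 -0.6  0.9] w 0.0252 q [-0.12 -0.18  2.07  0.01  0.72 -1.6 ]
side flap z 0.01 74 [-2. -0.  2.]
side flap z 0.02 80 [-1.  0.  2.]
side flap z 0.03 80 [-1.  0.  2.]
side flap z 0.04 80 [-1.  0.  2.]
side flap z 0.05 76 [-1.  0.  1.]
side in tray 32
[[  0. -39. -28.]
 [  6.   5.  -6.]
 [109.  54.  -2.]]
[(0.98, array([373., 273.]), array([ 0.01 , -0.256, -0.005])), (0.58, array([205., 260.]), array([-0.281, -0.013, -0.018]))]
wrist flap z 0.01 606 [-3. -2. -0.]
wrist flap z 0.02 455 [-2. -1. -0.]
wrist flap z 0.03 451 [-2. -1. -0.]
wrist flap z 0.04 470 [-2. -1. -0.]
wrist flap z 0.05 527 [-2. -1. -0.]
wrist in tray 280
[[  4. -53. -26.]
 [  7.  -2.  -3.]
 [ 35.  53.  -2.]]
[(0.72, array([ 50., 223.]), array([-0.014, -0.225, -0.003])), (0.45, array([293., 238.]), array([ 0.007,  0.01 , -0.003]))]
scene in tray 0
[(0.73, array([216., 280.]), array([ 0.027, -0.248, -0.006])), (0.6, array([262., 208.]), array([-0.286, -0.002, -0.018])), (0.36, array([414., 209.]), array([0.001, 0.405, 0.054]))]
```

View pics/c6.png

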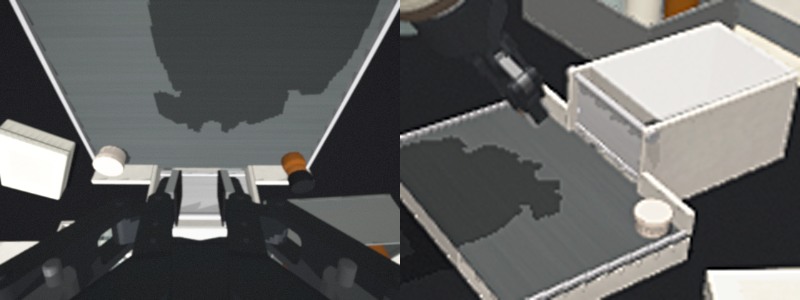

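```bash
python3 -c "
from h import *
print(ctrl.close_job())"
```

```text
the job is handed in; nothing more can be done
None
```

I pushed the slide box along the deck and through the flap with the fingers leaning 30°. It dropped into the tray behind the flap. I then drew the fingers back and up, clear of everything, and handed the job in at about 6.5 s.

What the last checks showed:
- **Box in tray:** with the fingers still in the doorway, the box lid read level at 3–4 mm below the deck over the first 30 mm or so behind the doorway. Lying flat on the tray floor it should be 4 mm below. With its back end past the deck edge, its middle must be at least about 46 mm behind the doorway.
- **Flap:** it hangs shut; its face is within 2–3 mm of the doorway plane at every height measured.
- **Vial and dish:** neither had visibly moved.
- **Forces:** wrist forces read after each move stayed under about 2 N.

Two things I could not confirm directly:
- **Box length and side position:** after the flap closed, only a narrow strip of the lid showed through the gap below it. The full box and its exact side position were not re-measured. On the deck it was running 6–8 mm off the centre line and straight.
- **Box detection:** the network's low-confidence hit on the box after the drop (0.45) agrees with that strip. Its other hits were the two decoy boxes and one spot to the left of the chute.

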